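# Switch off the food warmer and crack its stuck lid

## Robot

A 7-joint arm with a two-finger parallel gripper is mounted at the origin on the work surface. World frame = base frame: x ahead of the robot, y to its left, z up, the work surface at z = 0. Lengths are in m, angles in rad, forces in N, time in s.
With the tool pointing down it reaches from about 0.425 to 0.925 m from the base axis. Payload 6.8 kg.
Tool frame: the origin (TCP) lies on the centre line of the jaws, within the pads' length; the fingertips stand 17 mm ahead of it and the grasp point (between the pads) lies 2 mm behind it; z points along the fingers, x is the direction in which the jaws open and shut, and the axes are right-handed (so a half turn about z gives the same grasp; the last joint's range is limited). The gripper opens to 85 mm and grips with 20 to 120 N. Pads are 22 mm wide; open, the fingers measure 114 mm over their backs; the gripper's body (76 mm by 85 mm) begins 54 mm behind the grasp point. The pads swing forward as they close: fully open they stand 13 mm farther back than shut.
Start: joints at [1.061, 0.477, 0.022, 1.555, -0.011, 1.109, -0.083], TCP at [0.264, -0.621, 0.248] pointing down, gripper open.
Joint ranges: [-2.96, 2.96], [-0.34, 2.1], [-1.41, 1.46], [0.24, 2.44], [-1.37, 4.51], [0.17, 1.92], [-2.96, 2.96]. Speed limits (rad/s): [2.39, 2.39, 3.14, 3.14, 3.14, 3.14, 3.14].

## Interface

Orientations are given as a unit quaternion [w, x, y, z].
In Python, from station import status, read_camera, camera_model, bot gives the robot as it stands.
- The arm moves only by the tool arm_command, never from a script. Its argument "series" is a list of rows, each a list of 3 entries, a list of its own where there are three numbers: the finger opening in mm, from 0 to 85.4, then the shift along the tool's x, y, z in mm, then the turn about the tool's z in rad. In form: [[gripper, [dx, dy, dz], roll], ...]. A call has 1 to 8 rows; each row is the pose to reach, as a shift and turn from the pose commanded when the call began, along the tool's axes at that moment; what a row does not reach only later rows make up. A row lasts 1/8 s, in which the tool goes at most 62.5 mm and 10.7 degrees, less where a joint would pass 70% of its speed; a pose out of reach is approached as far as the arm can. A call with a gripper value outside its range is refused whole. The fingers move at their own pace and stop on an object; "squeeze" is the grip in N (left out, the last holds). Time passes only in rows, so rows that repeat a pose let the fingers close. It gives the time, the measured TCP pose, the force and the opening at its end, in the units of the state.
- status.get_obs(): the state, without advancing time (a new reading comes with each control period).
- read_camera(name): name is "side" or "top"; returns the picture (400x640x3 uint8, blue, green, red); there is no depth.
- camera_model(name): a dict with "fov_y" (degrees; the focal length in pixels is half the picture's height over the tangent of half this angle, whatever the lens; pixels are square), "cx", "cy" (the principal point, pixels), "R" (3x3) and "t" (3): a world point X has camera coordinates R X + t. Camera axes: x right, y down, z forward; pixel columns grow to the right and rows downward; lengths in m; the calibration is good to about 2 mm. A picture is of the moment at which its call begins. camera_model takes no time and is no camera call.
- bot.hand_in(): hands the job in, once; it reports no verdict.
The state is a dict: "t": time; "q": joint angles; "joint_vel": joint speeds; "joint_torque": joint torques, N m; "eef_pos": TCP position; "tool_rot": TCP orientation; "contact_force": force on the tool from outside, world axes, zero at the start; "torque": the same for the moment, N m; "gripper_width": opening from 0.0 (shut) to 1.0 (fully open).
Only numpy, scipy, OpenCV 4.12 (cv2) and the standard library are available. Lean on these libraries where they do the work, as an engineer would, in place of code of your own. Each camera call takes 0.05 s, during which the arm holds its last target.

## Task

Switch the food warmer off at the isolator (the grey box with the toggle lever) by flipping the lever right over to the side away from the robot. Then take the warmer's lid by its bar handle, pull it free of its sticky seal without letting it fly wide open, and hold it just ajar, about 40 mm open at the front edge. Finish while still holding the lid there; leave the thermostat dial and everything else on the table where it is.

Things in the scene. Friction and masses are not known exactly. Their poses are not given: they have to be found in the camera images.
- isolator: grey plastic isolator box, 100 x 85 mm and 105 mm high on a 130 x 110 mm foot plate, bolted to the table (not always in the same place). Origin: centre of its underside; z up. Its lever pivots on the middle of the box top (105 mm above the origin) about the box's y axis. Its +x points roughly away from the robot.
- switch (a joint): toggle lever of the isolator, rad. 0 = off, leaning 0.55 rad from upright towards the box's +x (away from the robot); 1.1 = on, leaning 0.55 rad towards the box's -x (towards the robot); 0.55 = upright. A spring holds it at either end: 3 to 8 N at the knob move it, and past upright it snaps to the other end by itself.
- switch_tip (a point): centre of the black knob at the lever's end, 67 mm from the pivot; the knob is an upright drum 24 mm across and 26 mm long (54 to 80 mm from the pivot), on a 12 mm rod.
- warmer: stainless food warmer bolted to the table (not always in the same place), 240 mm deep (x) x 300 mm wide (y) x 150 mm high, lid on top to 170 mm. Origin: centre of its underside; its -x side is the front, towards the robot; z up.
- lid (a joint): hinge of the warmer's lid, rad. 0 = shut on its seal; grows as the front edge rises, so 0.16 is a gap of 40 mm at the front edge, which is 246 mm from the hinge. The seal sticks: some 15 to 22 N upwards at the handle are needed to start it, falling off over the first 8 mm or so of lift; after that about 3 to 5 N carry the lid. Let go, it drops back on to its seal. Pull slowly.
- lid_handle (a point): middle of the lid's bar handle: round black bar 14 mm thick lying across the lid (along the lid's y), 130 mm between its two posts, with 39 mm from the bar's centre down to the lid's surface and nothing over it. In the lid's frame it is 205 mm in front of the hinge axis and 60 mm above it. Axes of the lid: x to the back, y along the bar, z up from the lid's face.
- lid_hinge (a point): middle of the lid's hinge axis at the warmer's back edge, 150 mm above the table; axis along the warmer's y.
- thermostat: grey box of the same size as the isolator, bolted down, but with a round dial (52 mm across, 24 mm high) on top instead of a lever; leave it alone. Origin: centre of its underside.
- dial_mark (a point): white mark on the top of the thermostat's dial, 22 mm from the dial's axis; to be left where it is.
- mill_mid (a point): bystander: turned wooden pepper mill, 56 mm across, 165 mm tall; point on its axis 80 mm up
- spice_mid (a point): bystander: closed spice jar, 48 mm across, 110 mm tall; point on its axis 55 mm up
- cup_mid (a point): bystander: paper cup, 76 mm across the rim, 90 mm tall; point on its axis 45 mm up
- shaker_mid (a point): bystander: small steel salt shaker, 44 mm across, 74 mm tall; point on its axis 37 mm up
- marker_box_mid (a point): bystander: flat clear tray of marker pens, 90 x 160 x 28 mm; point at its centre 14 mm up
- sauce_mid (a point): bystander: squeeze bottle, 60 mm across, 170 mm tall; point on its axis 85 mm up
- pan_mid (a point): bystander: small open steel pan, 160 x 110 x 65 mm; point on its centre line 30 mm up

How it is judged:
On the way, in this order (a step that is already met when the one before it is completed fails the run):
1. the isolator's lever is flipped to off while the lid is still shut (value of joint switch below 0.15 rad and value of joint lid below 0.02 rad), for 0.2 s.
2. the lid is broken free of its seal and carried by the fingers (value of joint lid above 0.09 rad and contact force between lid and the fingers above 1 N), for 0.2 s.
At the end, for the whole second after the job is handed in: lever off (within 0.15 rad of its off end); lid held still by the fingers (more than 1 N between fingers and lid) 0.10 to 0.25 rad open, that is 25 to 61 mm at the front edge; every bystander within 40 mm of where it stood (value of joint switch below 0.15 rad and value of joint lid between 0.1 and 0.25 rad and velocity of joint lid between -0.08 and 0.08 rad/s and contact force between lid and the fingers above 1 N and distance of each of mill_mid, spice_mid, cup_mid, shaker_mid, marker_box_mid, sauce_mid, pan_mid from where it was at the start of the episode below 0.04 m); the arm keeps its last pose, push and grip.
It fails at once if the lid is opened while the lever is still on (value of joint lid above 0.03 rad and value of joint switch above 0.55 rad).
It fails at once if the lid flies wide open (more than about 110 mm at the front edge) (value of joint lid above 0.45 rad).
It fails at once if a bystander is moved by more than 40 mm or knocked over (not (distance of mill_mid from where it was at the start of the episode below 0.04 m) or not (distance of spice_mid from where it was at the start of the episode below 0.04 m) or not (distance of cup_mid from where it was at the start of the episode below 0.04 m) or not (distance of shaker_mid from where it was at the start of the episode below 0.04 m) or not (distance of marker_box_mid from where it was at the start of the episode below 0.04 m) or not (distance of sauce_mid from where it was at the start of the episode below 0.04 m) or not (distance of pan_mid from where it was at the start of the episode below 0.04 m)).
It fails at once if the thermostat's dial is turned by more than about 20 degrees (distance of dial_mark from where it was at the start of the episode above 0.008 m).
It also fails if it takes over 48 s, if anything falls off the work surface, if the arm or the gripper's body presses on something with over 40 N, if the wrist force passes 120 N, or if a joint passes its speed limit or range.

## Working session

There is one attempt and no reset: what is moved stays moved. The work goes in short steps, Python scripts to look and compute and a tool call to move; the robot and the scene stay as the last step left them, time stands still between calls to the robot, and variables do not carry over. Pictures are saved under pics/ and viewed, and the job is handed in when it is done.

Besides the shell and the picture viewer there is one more tool, called as name(argument=value, ...) on one line, values as JSON. arm_command: Moves the arm, as the interface text tells. Its arguments: {"type":"object","properties":{"series":{"type":"array"},"squeeze":{"type":"number"}},"required":["series"]}

```bash
mkdir -p pics; ls; python3 - <<'E'
from station import status, read_camera, camera_model, bot
import cv2
for n in("side","top"):
    cv2.imwrite(f"pics/{n}0.png",read_camera(n)); print(n,camera_model(n))
print(status.get_obs())
E
```

```text
pics
side {'fov_y': 52.241476727403075, 'cx': 321.0612628643112, 'cy': 200.36439426868344, 'R': array([[ 0.99967887, -0.01888004,  0.01690275],
       [-0.00420103, -0.78126048, -0.62419101],
       [ 0.0249902 ,  0.62391955, -0.78108891]]), 't': array([-0.60414741,  0.08157209,  1.19423804])}
top {'fov_y': 48.02206753581802, 'cx': 324.0671076256397, 'cy': 196.47790583302188, 'R': array([[ 2.45021785e-03, -9.99996998e-01, -2.91430056e-05],
       [-9.96791169e-01, -2.44003114e-03, -8.00088176e-02],
       [ 8.00085062e-02,  2.25088523e-04, -9.96794155e-01]]), 't': array([-0.01798519,  0.61263823,  1.52330659])}
{'t': 0.1, 'q': array([ 1.06091616,  0.47774701,  0.02236766,  1.55636459, -0.01150346,
        1.10933778, -0.08311905]), 'joint_vel': array([ 0.00096028, -0.00170948,  0.00206468, -0.00318587, -0.00049975,
        0.00145418, -0.0003995 ]), 'joint_torque': array([ 5.19158668e-03, -5.97754633e+01,  1.61422916e+00, -2.81951523e+01,
        1.28692389e-02,  5.05630887e-03,  1.40993299e-05]), 'eef_pos': array([ 0.26373489, -0.62077331,  0.24739852]), 'tool_rot': array([-4.18756084e-04,  8.33976991e-01, -5.51798543e-01, -7.55848513e-04]), 'contact_force': array([-0.57429641, -0.83654857,  0.10118786]), 'torque': array([ 0.0267139 , -0.00765577, -0.02298572]), 'gripper_width': 1.0027891477169801}
```

View pics/side0.png

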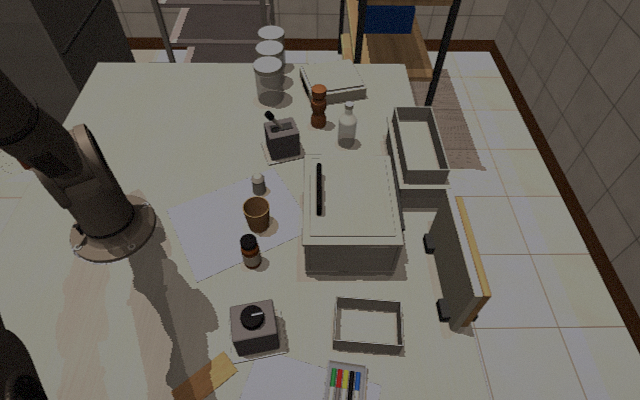

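View pics/top0.png

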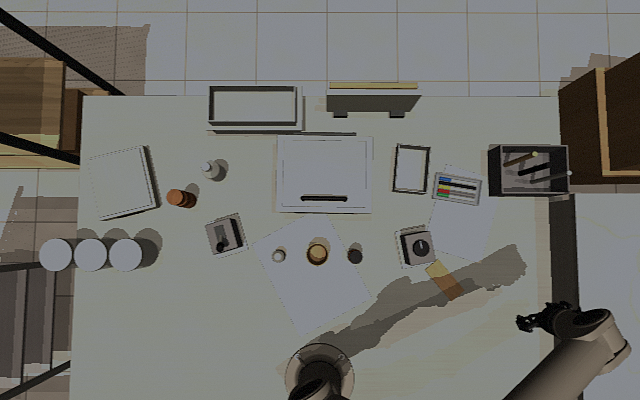

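The side view shows the isolator near (282,140) with its knob at (269,116), and the lid bar at about (319,188). In the top view the isolator is near (225,235), its knob at (221,246), and the bar at (324,198). Next I'll segment these and triangulate.

```bash
cat > h.py <<'E'
import numpy as np, cv2
from station import camera_model
def K(m): 
    f=200/np.tan(np.radians(m["fov_y"])/2); return f
def ray(n,p):
    m=camera_model(n); f=K(m); R=np.array(m["R"]); d=R.T@np.array([(p[0]-m["cx"])/f,(p[1]-m["cy"])/f,1]); c=-R.T@np.array(m["t"]); return c,d/np.linalg.norm(d)
def plane(n,p,z):
    c,d=ray(n,p); return c+d*(z-c[2])/d[2]
def tri(ps,pt):
    a,u=ray("side",ps); b,v=ray("top",pt)
    s=np.linalg.lstsq(np.stack([u,-v],1),b-a,rcond=None)[0]
    P,Q=a+s[0]*u,b+s[1]*v; return (P+Q)/2,np.linalg.norm(P-Q)
def proj(n,X):
    m=camera_model(n); c=np.array(m["R"])@X+m["t"]; f=K(m); return f*c[:2]/c[2]+[m["cx"],m["cy"]]
E
python3 - <<'E'
import cv2
from h import *
s=cv2.imread("pics/side0.png");t=cv2.imread("pics/top0.png")
def dark(im,x0,y0,x1,y1,th=40):
    c=im[y0:y1,x0:x1].max(2)<th
    n,l,st,ce=cv2.connectedComponentsWithStats(c.astype('uint8'))
    for i in range(1,n):
        if st[i,4]>15: print(st[i],ce[i]+[x0,y0])
for a in [(s,305,155,335,225),(t,290,185,360,210),(s,258,105,302,150),(t,205,212,245,256)]: print('--');dark(*a)
cv2.imwrite("pics/c1.png",cv2.resize(s[100:230,250:410],None,fx=5,fy=4.5,interpolation=cv2.INTER_CUBIC))
cv2.imwrite("pics/c2.png",cv2.resize(t[120:270,195:385],None,fx=4,fy=4,interpolation=cv2.INTER_CUBIC)*1)
E
```

```text
--
[ 12   8   5  53 234] [318.77777778 190.16666667]
--
[ 11  11  46   6 178] [323.80337079 198.00561798]
--
[ 7  6  9  9 56] [269.05357143 115.125     ]
[13 22  9  5 34] [274.76470588 129.        ]
[  7  24  35  21 384] [283.3671875  142.51822917]
--
[ 25   6  13  30 142] [236.23943662 232.45774648]
[12 26 11 15 95] [221.55789474 244.78947368]
```

View pics/c1.png

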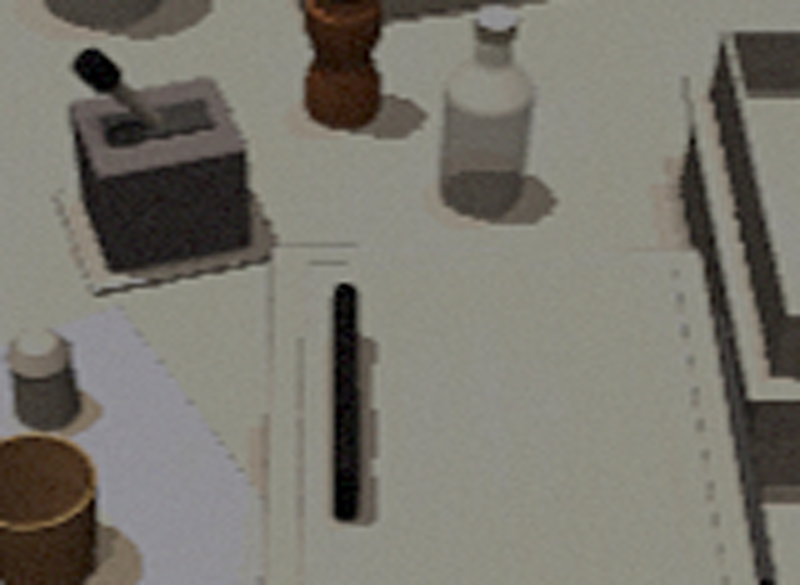

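View pics/c2.png

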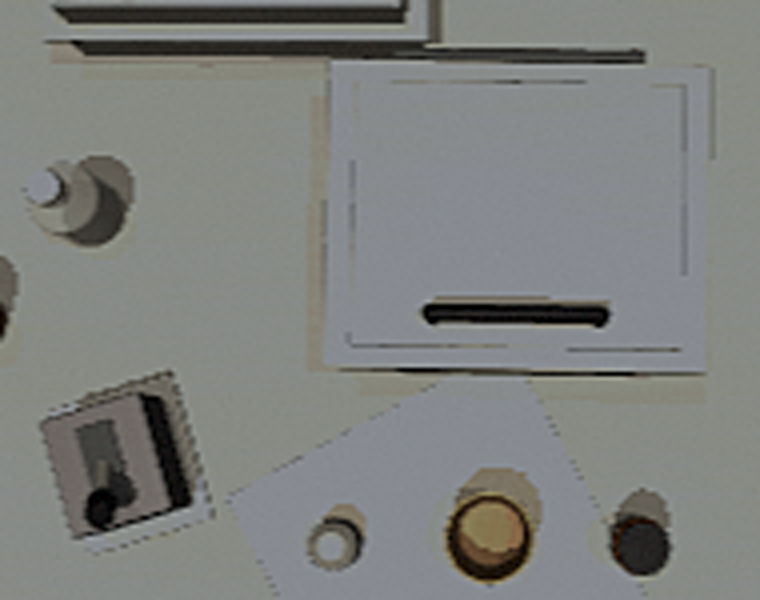

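```bash
python3 - <<'E'
from h import *
np.set_printoptions(precision=4,suppress=True)
print("knob",tri((269.3,115.2),(220.1,246.8)))
print("bar",tri((318.8,190.1),(323.8,198.0)))
print("barL",tri((319,164),(303,197.8)),"barR",tri((319,214.5),(345,198.8)))
C=[plane("top",p,.105) for p in [(205.5,225.7),(230.5,218.2),(238.7,247),(214.5,254.2)]]
print(C,[np.linalg.norm(C[i]-C[i-1]) for i in range(4)],np.mean(C,0))
# lid corners z=.17
L=[plane("top",(195+x/4,120+y/4),.17) for x,y in [(330,60),(712,68),(706,373),(323,367)]]
print(L,[np.linalg.norm(L[i]-L[i-1]) for i in range(4)],np.mean(L,0))
for n,p,z in [("shaker",(278,255),.074),("cup",(317,253),.09),("spice",(355,256),.11),("sauce",(206,167),.17),("mill",(172,198),.165)]: print(n,plane("top",p,z))
E
```

```text
knob (array([0.4453, 0.3054, 0.1682]), np.float64(0.0028175643574044275))
bar (array([ 0.5949, -0.0157,  0.1887]), np.float64(0.00022319465256182217))
barL (array([0.5945, 0.047 , 0.22  ]), np.float64(0.0032759232180482084)) barR (array([ 0.5942, -0.0817,  0.1721]), np.float64(0.000977281349469093))
[array([0.51  , 0.3687, 0.105 ]), array([0.5345, 0.2879, 0.105 ]), array([0.4414, 0.2596, 0.105 ]), array([0.4181, 0.3374, 0.105 ])] [np.float64(0.09709630025744326), np.float64(0.08445521824051262), np.float64(0.09735429378328443), np.float64(0.08128808726085217)] [0.476  0.3134 0.105 ]
[array([0.7954, 0.131 , 0.17  ]), array([ 0.7897, -0.1705,  0.17  ]), array([ 0.549 , -0.1643,  0.17  ]), array([0.5529, 0.1338, 0.17  ])] [np.float64(0.24245938254172514), np.float64(0.3015269393442665), np.float64(0.24079784539389731), np.float64(0.2981645827330469)] [ 0.6717 -0.0175  0.17  ]
shaker [0.4144 0.1352 0.074 ]
cup [0.422  0.0061 0.09  ]
spice [ 0.4137 -0.1167  0.11  ]
sauce [0.6929 0.3543 0.17  ]
mill [0.5955 0.4599 0.165 ]
```

```bash
cat >> h.py <<'E'
def go(X,yaw=None):
    from station import status
    from scipy.spatial.transform import Rotation as Ro
    o=status.get_obs(); w,x,y,z=o["tool_rot"]; R=Ro.from_quat([x,y,z,w]).as_matrix()
    c=np.arctan2(R[1,0],R[0,0]); d=R.T@(np.array(X)-o["eef_pos"])*1000
    r=None if yaw is None else -((yaw-c+np.pi)%(2*np.pi)-np.pi)
    print("shift mm",d.round(1),"roll",r,"yaw now",round(c,3))
E
python3 - <<'E'
from h import *
print(plane("top",(220.1,246.8),.162),plane("side",(269.3,115.2),.162))
print(plane("top",(323.8,198),.21),plane("side",(318.8,190.1),.21))
go([.55,-.2,.34],-.35)
E
```

```text
[0.4437289 0.3066874 0.162    ] [0.44576203 0.3131273  0.162     ]
[ 0.59316264 -0.01572803  0.21      ] [ 0.59447711 -0.03357798  0.21      ]
shift mm [-275.5 -428.   -92.2] roll -0.8190391854372616 yaw now -1.169
```

```bash
python3 - <<'E'
from h import *
for p,z in [((303,197.8),.21),((345,198.8),.21),((277.5,135),.17),((373,137),.17),((371.5,213.2),.17),((275.7,211.7),.17),((205.5,225.7),.105),((230.5,218.2),.105),((238.7,247),.105),((214.5,254.2),.105)]:
    X=plane("top",p,z); print(p,X.round(4),proj("side",X).round(1))
s=cv2.imread("pics/side0.png")
cv2.imwrite("pics/c3.png",cv2.resize(s[145:280,290:420],None,fx=5,fy=4.4,interpolation=cv2.INTER_CUBIC))
E
```

```text
(303, 197.8) [0.5936 0.0473 0.21  ] [318.  166.6]
(345, 198.8) [ 0.5909 -0.08    0.21  ] [317.6 204.7]
(277.5, 135) [0.7954 0.131  0.17  ] [388.2 154.7]
(373, 137) [ 0.7897 -0.1705  0.17  ] [401.1 244.4]
(371.5, 213.2) [ 0.5491 -0.1643  0.17  ] [300.4 242.9]
(275.7, 211.7) [0.5531 0.134  0.17  ] [303.1 154.1]
(205.5, 225.7) [0.51   0.3687 0.105 ] [291.1 117.8]
(230.5, 218.2) [0.5345 0.2879 0.105 ] [298.1 134.4]
(238.7, 247) [0.4414 0.2596 0.105 ] [268.4 140.5]
(214.5, 254.2) [0.4181 0.3374 0.105 ] [262.7 124.1]
```

View pics/c3.png

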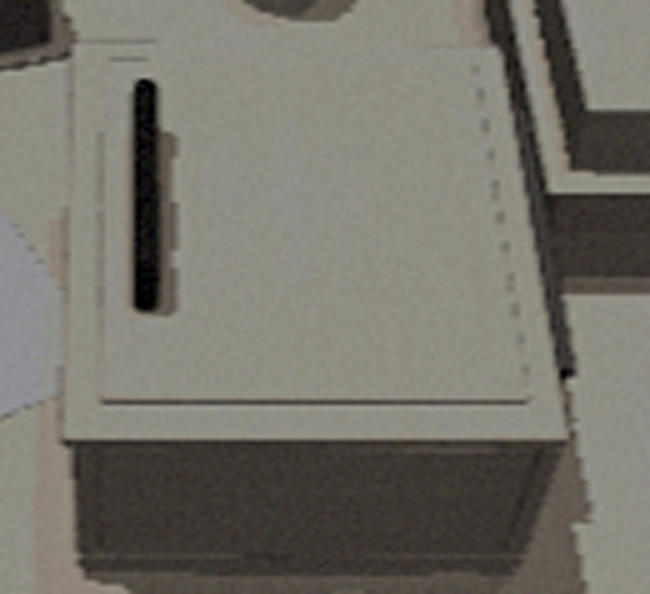

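arm_command(series=[[0,[-10,-20,-60],0],[0,[-275,-428,-92],-0.8],[0,[-275,-428,-92],-0.8],[0,[-275,-428,-92],-0.8],[0,[-275,-428,-92],-0.8],[0,[-275,-428,-92],-0.8],[0,[-275,-428,-92],-0.8],[0,[-275,-428,-92],-0.8]])

```text
t: 1.1
eef_pos: [0.5227, -0.241, 0.3368]
tool_rot: [0.0, 0.983, -0.184, -0.0]
contact_force: [0.8, -0.6, -0.4]
gripper_width: 0.0
```

```bash
python3 - <<'E'
from h import *
go([.43,.1,.30],.1);go([.396,.290,.27],.30)
E
```

```text
shift mm [-209.5 -284.6   36.8] roll -0.46933085957282117 yaw now -0.369
shift mm [-309.8 -449.5   66.8] roll -0.6693308595728209 yaw now -0.369
```

arm_command(series=[[0,[-120,-250,20],-0.3],[0,[-120,-250,20],-0.3],[0,[-120,-250,20],-0.3],[0,[-120,-250,20],-0.4],[0,[-310,-440,40],-0.67],[0,[-310,-440,40],-0.67],[0,[-310,-440,40],-0.67],[0,[-310,-440,40],-0.67]])

```text
t: 2.1
eef_pos: [0.4079, 0.2383, 0.3001]
tool_rot: [0.0, 0.989, 0.15, 0.0]
contact_force: [1.5, 1.0, 0.0]
gripper_width: 0.0
```

```bash
python3 - <<'E'
from h import *
go([.396,.290,.27],.30)
E
```

```text
shift mm [  4.  -52.9  30.1] roll 0.0004021337421140636 yaw now 0.3
```

arm_command(series=[[0,[4,-50,20],0],[0,[4,-53,30],0],[0,[4,-53,30],0]])

```text
t: 2.48
eef_pos: [0.3967, 0.2878, 0.2692]
tool_rot: [0.001, 0.989, 0.15, -0.001]
contact_force: [0.2, -0.8, 0.4]
gripper_width: 0.003
```

```bash
python3 - <<'E'
from h import *
from station import read_camera
go([.396,.290,.157],.30)
t=read_camera("top");s=read_camera("side")
cv2.imwrite("pics/c4.png",np.vstack([cv2.resize(t[200:270,180:280],(800,300)),cv2.resize(s[80:170,230:350],(800,300))]))
print(proj("top",np.array([.396,.29,.253])),proj("side",np.array([.396,.29,.253])))
E
```

```text
shift mm [  0.3  -2.5 112.2] roll 0.001267107637275 yaw now 0.301
[218.26590084 264.35105308] [249.10959581  95.74561829]
```

View pics/c4.png

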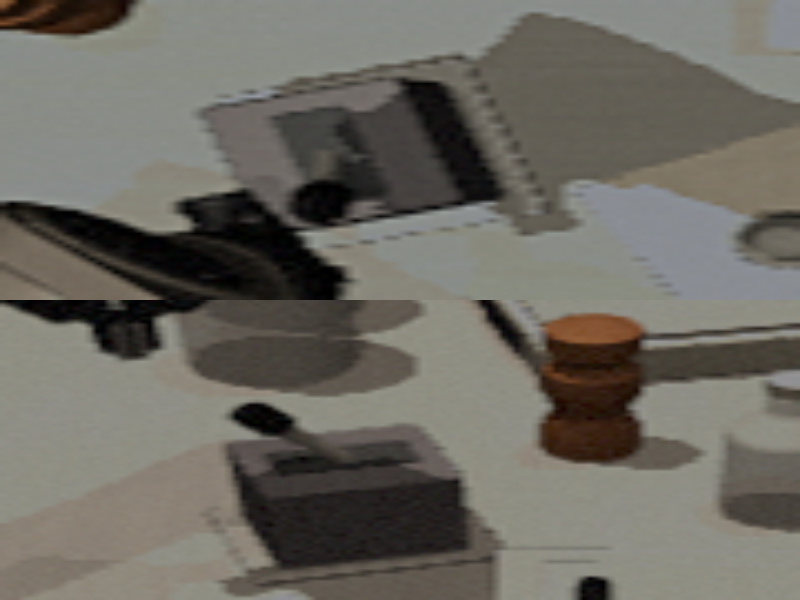

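Fingertips project to (249,96) in the side view, which matches what I see. They're on the robot side of the knob and clear of it, so I'll descend and then push.

arm_command(series=[[0,[0,-2,50],0],[0,[0,-2,100],0],[0,[0,-2,112],0],[0,[0,-2,112],0],[0,[15,-2,112],0],[0,[30,-2,112],0],[0,[40,-2,112],0],[0,[40,-2,112],0]])

```text
t: 3.58
eef_pos: [0.4362, 0.3031, 0.1589]
tool_rot: [-0.001, 0.989, 0.149, 0.001]
contact_force: [-1.1, 0.1, 0.3]
gripper_width: 0.002
```

arm_command(series=[[0,[12,0,0],0],[0,[24,0,0],0],[0,[36,0,0],0],[0,[46,0,0],0],[0,[55,0,0],0],[0,[55,0,0],0]])

```text
t: 4.32
eef_pos: [0.4858, 0.3181, 0.1572]
tool_rot: [0.001, 0.989, 0.15, -0.002]
contact_force: [-3.4, -2.0, 1.4]
gripper_width: -0.004
```

```bash
python3 - <<'E'
from h import *
from station import read_camera
s=read_camera("side")
cv2.imwrite("pics/c5.png",cv2.resize(s[80:170,230:350],(800,600)))
E
```

```text
(no output)
```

View pics/c5.png

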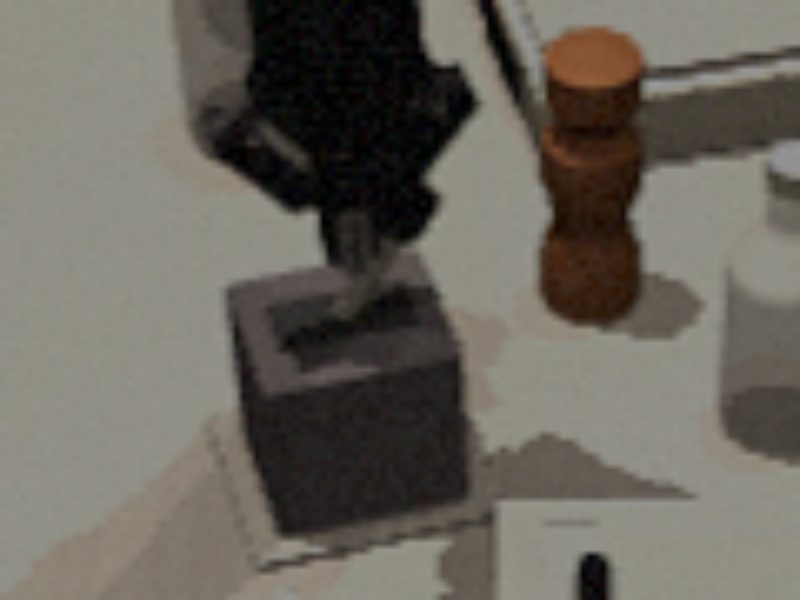

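The rod now leans to the far (+x) side. I'll back off, rise and check.

arm_command(series=[[0,[-20,0,0],0],[0,[-40,0,-20],0],[0,[-60,0,-70],0],[0,[-60,0,-120],0],[0,[-60,0,-140],0],[0,[-60,0,-140],0]])

```text
t: 5.12
eef_pos: [0.4306, 0.3017, 0.2996]
tool_rot: [-0.001, 0.989, 0.15, 0.002]
contact_force: [-0.1, 0.2, -0.7]
gripper_width: -0.001
```

```bash
python3 - <<'E'
from h import *
from station import read_camera
s=read_camera("side")
cv2.imwrite("pics/c6.png",cv2.resize(s[60:240,230:430],(800,600)))
go([.593,-.016,.30],-.02)
E
```

```text
shift mm [ 61.7 351.1  -1.9] roll 0.3208982680881842 yaw now 0.301
```

View pics/c6.png

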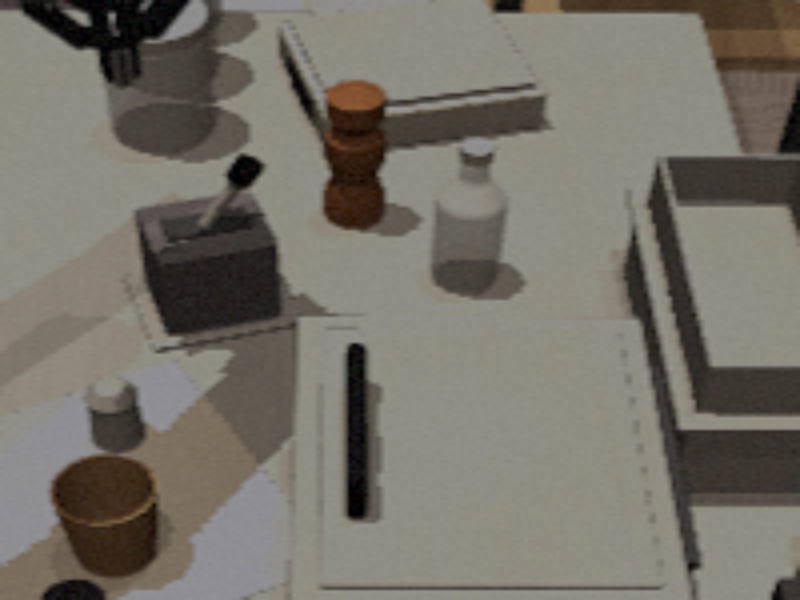

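The lever is confirmed off, with the knob at about (291,111) leaning to the far side. Next I'll move over the bar.

arm_command(series=[[60,[62,351,0],0.32],[60,[62,351,0],0.32],[60,[62,351,0],0.32],[60,[62,351,0],0.32],[60,[62,351,0],0.32],[60,[62,351,0],0.32],[60,[62,351,0],0.32],[60,[62,351,0],0.32]], squeeze=80)

```text
t: 6.18
eef_pos: [0.5923, -0.015, 0.2966]
tool_rot: [-0.0, 1.0, -0.009, -0.001]
contact_force: [-0.8, -0.2, 0.4]
gripper_width: 0.701
```

```bash
python3 - <<'E'
from h import *
from station import read_camera
s=read_camera("side");t=read_camera("top")
cv2.imwrite("pics/c7.png",np.hstack([cv2.resize(s[130:250,270:390],(400,400)),cv2.resize(t[150:240,280:370],(400,400))]))
go([.594,-.016,.208],-.02)
E
```

```text
shift mm [ 1.7  2.  89.5] roll 0.0036433405565925447 yaw now -0.016
```

View pics/c7.png

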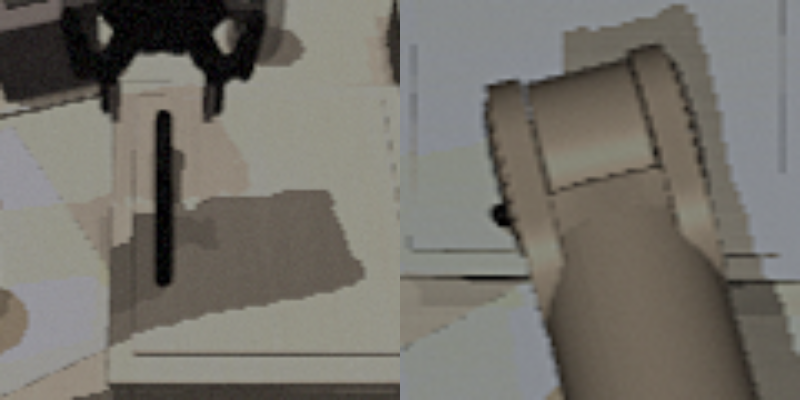

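In the side view the open fingers, at columns 105–220, sit either side of the bar at 163. Descend and close.

arm_command(series=[[60,[2,2,30],0],[60,[2,2,60],0],[60,[2,2,80],0],[60,[2,2,89],0],[60,[2,2,89],0]])

```text
t: 6.9
eef_pos: [0.5948, -0.0171, 0.2091]
tool_rot: [-0.0, 1.0, -0.009, -0.0]
contact_force: [-0.2, -0.2, 0.0]
gripper_width: 0.703
```

arm_command(series=[[30,[0,0,0],0],[16,[0,0,0],0],[5,[0,0,0],0],[0,[0,0,0],0],[0,[0,0,0],0],[0,[0,0,0],0]], squeeze=80)

```text
t: 7.65
eef_pos: [0.5952, -0.0179, 0.2102]
tool_rot: [0.0, 1.0, -0.01, 0.0]
contact_force: [-3.1, 0.6, 6.1]
gripper_width: 0.133
```

```bash
python3 - <<'E'
from h import *
from station import read_camera
s=read_camera("side")
cv2.imwrite("pics/c8.png",cv2.resize(s[60:260,230:430],(600,600)))
go([.594,-.016,.208],-.02)
E
```

```text
shift mm [-1.2 -1.8  2.2] roll 0.0009667864248070757 yaw now -0.019
```

View pics/c8.png

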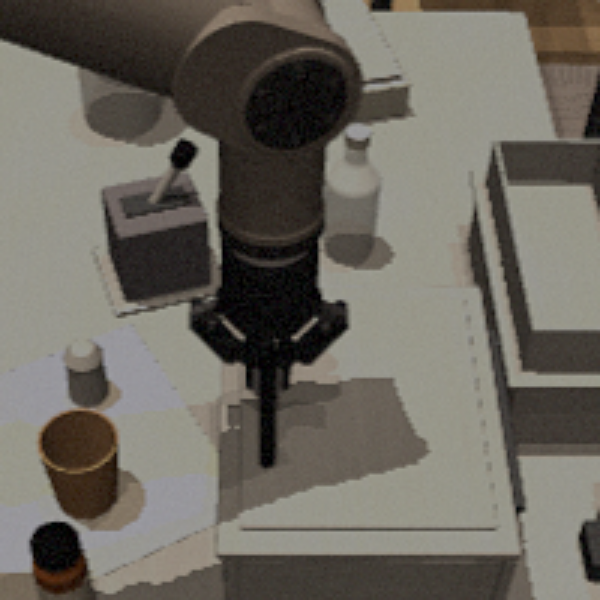

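Gripped at 11.4 mm opening on the 14 mm bar. Now a slow pull along the arc.

arm_command(series=[[0,[0,0,-1.5],0],[0,[0.5,0,-3],0],[0,[1,0,-4.5],0],[0,[1.5,0,-6],0],[0,[2,0,-7],0],[0,[2.3,0,-8],0],[0,[2.3,0,-8],0]])

```text
t: 8.57
eef_pos: [0.5973, -0.0179, 0.2174]
tool_rot: [0.0, 1.0, -0.01, -0.0]
contact_force: [2.0, 1.4, -7.6]
gripper_width: 0.136
```

arm_command(series=[[0,[0.6,0,-2],0],[0,[1.2,0,-4],0],[0,[1.9,0,-6],0],[0,[2.6,0,-8],0],[0,[3.3,0,-10],0],[0,[4,0,-12],0],[0,[4.4,0,-13],0],[0,[4.4,0,-13],0]])

```text
t: 9.57
eef_pos: [0.6021, -0.0179, 0.2309]
tool_rot: [0.0, 1.0, -0.009, 0.001]
contact_force: [0.2, 0.5, -3.7]
gripper_width: 0.135
```

arm_command(series=[[0,[0.8,0,-2],0],[0,[1.6,0,-4],0],[0,[2.4,0,-6],0],[0,[3.2,0,-8],0],[0,[4,0,-10],0],[0,[4.8,0,-12],0],[0,[5.6,0,-13],0],[0,[5.6,0,-13],0]])

```text
t: 10.58
eef_pos: [0.6073, -0.018, 0.2432]
tool_rot: [-0.0, 1.0, -0.009, -0.0]
contact_force: [3.6, 0.8, -7.9]
gripper_width: 0.133
```

```bash
python3 - <<'E'
from h import *
from station import read_camera,status
s=read_camera("side")
cv2.imwrite("pics/c9.png",cv2.resize(s[60:260,230:430],(600,600)))
o=status.get_obs();print(o["eef_pos"],o["contact_force"],o["gripper_width"])
E
```

```text
[ 0.6072825  -0.0180271   0.24314497] [ 3.15696542  2.39259009 -7.02472995] 0.1295243995665226
```

View pics/c9.png

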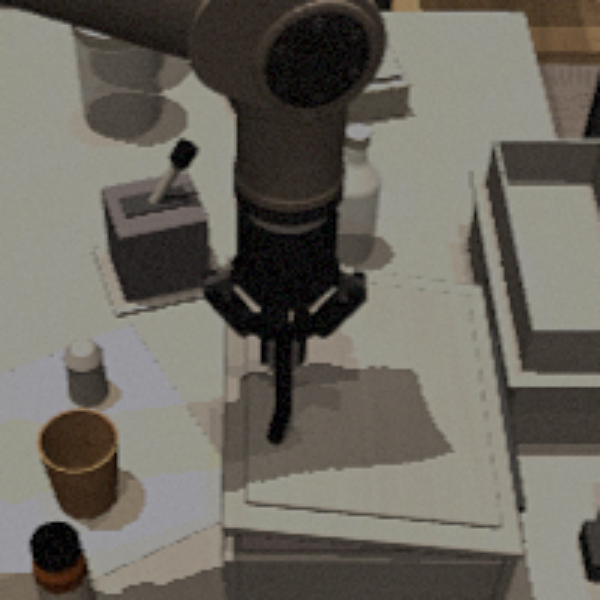

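```bash
python3 - <<'E'
from h import *
H=.5935+.205
for th in(0,.1,.13,.165,.2,.25):
    c,s=np.cos(th),np.sin(th); print(th,proj("side",np.array([H-.246*c+.02*s,-.166,.15+.246*s+.02*c])))
E
```

```text
0 [301.82896548 243.52746266]
0.1 [303.00250775 237.84707417]
0.13 [303.56910453 236.11523936]
0.165 [304.35819368 234.0821723 ]
0.2 [305.28685851 232.03804975]
0.25 [306.85868643 229.10418311]
```

arm_command(series=[[0,[0,0,0],0],[0,[0,0,0],0],[0,[0,0,0],0],[0,[0,0,0],0],[0,[0,0,0],0],[0,[0,0,0],0],[0,[0,0,0],0],[0,[0,0,0],0]])

```text
t: 11.62
eef_pos: [0.6073, -0.018, 0.2433]
tool_rot: [-0.0, 1.0, -0.009, -0.0]
contact_force: [2.2, 1.9, -8.2]
gripper_width: 0.132
```

```bash
python3 - <<'E'
from station import status,bot
o=status.get_obs();print(o["t"],o["eef_pos"],o["contact_force"],abs(o["joint_vel"]).max())
print(bot.hand_in())
E
```

```text
11.625 [ 0.6073461  -0.01803454  0.24325714] [ 2.18320251  1.91767557 -8.24849577] 0.0012580547496140045
the job is handed in; nothing more can be done
None
```

The isolator lever is off and the lid is being held ajar in the gripper. I handed the job in at 11.6 s.

- **Lever:** I pushed it over with closed fingers. The side pictures taken afterwards show it leaning away from the robot, including the last one before hand-in.
- **Lid:** I gripped it by the bar and pulled it slowly off its seal. It stands about 0.165 rad open (about 40 mm) by the rise of the bar. The front corner in the side picture gives about 0.155 rad.
- **Hold:** It was steady for the last second before hand-in. About 8 N pulled down on the tool, and joint speeds were about 0.001 rad/s.
- **Everything else:** The tool touched only the lever knob and the bar. The objects visible in the last side crop looked unmoved. The thermostat, pan and marker tray were outside that crop, so I did not look at them again.

**Disagreements:**
- **Bar height:** The first two-view estimate put the bar about 20 mm too low, because the near post was merged with the bar in the side picture. I used the top view with the given height instead, and the grasp confirmed it.
- **Grip opening:** The gripper read 11.4 mm on the 14 mm bar. I put that down to the pads giving way, but did not check it.
- **Holding force:** The 8 N is more than the stated 3 to 5 N for carrying the lid. I did not look into why.

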